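# Wedge the leaning spice shelf level

## Robot

A 6-joint arm with a two-finger parallel gripper is mounted at the origin on a cart in front of the work surface, level with it; the furniture and walls round the work are solid. World frame = base frame: x ahead of the robot, y to its left, z up, the work surface at z = 0. Lengths are in m, angles in rad, forces in N, time in s.
With the tool pointing down it reaches from about 0.425 to 0.95 m from the base axis. Payload 14.7 kg.
Tool frame: the origin (TCP) lies at the very end of the fingers, on their centre line; the grasp point (between the pads) lies 19 mm behind it (manip.pinch_z is the z of the grasp point in the tool frame, in m); z points along the fingers, y is the line along which they close (so a half turn about z gives the same grasp; the last joint's range is limited). The gripper opens to 85 mm and grips with 20 to 120 N. Pads are 22 mm wide; open, the fingers measure 114 mm over their backs; the gripper's body (76 mm by 85 mm) begins 54 mm behind the grasp point. The pads swing forward as they close: fully open they stand 13 mm farther back than shut.
Start: joints at [1.251, 0.48, 1.596, -0, 1.065, -0.047], TCP at [0.175, 0.626, 0.231] pointing down, gripper open.
Joint ranges: [-2.75, 2.75], [-0.82, 2.05], [0.23, 2.67], [-1.56, 4.7], [0.09, 2.69], [-2.92, 2.92]. Speed limits (rad/s): [1.89, 1.89, 2.39, 3.01, 3.01, 3.01].

## Interface

Orientations are given as a unit quaternion [w, x, y, z].
In Python, from workcell import manip, optics gives the robot as it stands. The module is installed in compiled form; this text tells all that it offers.
- The arm moves only by the tool arm_command, never from a script. Its argument "increments" is a list of rows, each a list of 5 numbers: the finger opening in m, from 0 to 0.0854, then the shift along the tool's x, y, z in m, then the turn about the tool's z in degrees. A call has 1 to 5 rows; each row shifts and turns the commanded pose from where the row before left it, along the tool's axes as they then stand; what a row does not reach is not made up. A row lasts 1/10 s, in which the tool goes at most 50 mm and 8.59 degrees, less where a joint would pass 70% of its speed; a pose out of reach is approached as far as the arm can. A call is refused whole if a number of a shift passes 0.05 or a number of a turn 8.59, either way. A call with a gripper value outside its range is refused whole. The fingers move at their own pace and stop on an object; the grip force is fixed at half the most. Time passes only in rows, so rows that do not move let the fingers close. It gives the time, the measured TCP pose, the force, the opening and the grip force at its end, in the units of the state.
- manip.state(): the state, without advancing time (a new reading comes with each control period).
- optics.get_image(name): name is "scene" or "top" or "wrist"; returns the picture (400x640x3 uint8, red, green, blue); there is no depth.
- optics.calibration(name): a dict with "mtx" (3x3 intrinsics, pixels), "k1" (the pictures are not rectified: a ray, as slopes to the right and down, at radius r is drawn at 1 + k1 r^2 times it, then the intrinsics apply), "cam_to_world" (4x4, takes a point from camera to world coordinates). Camera axes: x right, y down, z forward; pixel columns grow to the right and rows downward; lengths in m; the calibration is good to about 2 mm. A picture is of the moment at which its call begins: read the wrist's pose just before it. calibration takes no time and is no camera call; for the wrist camera it gives the pose at the moment of the call.
- manip.finish_job(): hands the job in; it is judged then, once.
The state is a dict: "t": time; "q": joint angles; "qd": joint speeds; "joint_torque": joint torques, N m; "ee_pos": TCP position; "eef_rot": TCP orientation; "ft_force": force on the tool from outside, world axes, zero at the start; "moment": the same for the moment, N m; "grip_width": finger opening in m; "gripper_force": force on a finger pad.
Only numpy, scipy, OpenCV 4.12 (cv2) and the standard library are available. Lean on these libraries where they do the work, as an engineer would, in place of code of your own. Each camera call takes 0.05 s, during which the arm holds its last target. There are 200 camera calls.

## Task

The little spice shelf leans because the foot at its low end is lost. Slide the orange wedge nose first, square and in the middle, under the low edge of the board until the board sits level on the wedge's flat, and press its step home against the board's end with a firm, steady push, about 10 N beyond what the sliding takes and never as hard as 25 N, then let go. Do not handle the shelf itself, and leave the jars standing and everything else where it is.

Things in the scene. Friction and masses are not known exactly. Their poses are not given: they have to be found in the camera images.
- shelf: Low wooden spice shelf, board 200x150x14 mm on a dark hinge rail screwed down at its +x end. Origin on the worktop under its middle; x runs from the low free end (nominal x=-100 mm) to the hinge (+100), y across, z up. Underside 18 mm up when level, low edge 7 mm up at the start. Rubber stubs, 16 mm across, 7 high, at x=-85, y=+-60 mm. Brass rails 20 mm high along both sides of the top.
- shelf_board (a joint): Lean of the board on its hinge, rad: -0.055 at rest with the low end down, 0 level, positive too high. The board (0.4 kg) rests by its weight. On its worn hinge it sits seized up to 6 mm nearer or farther along the shelf's x than nominal, each time otherwise; the poses do not show this, so the step (wedge origin then at about shelf x=-95 mm) must be found by feel.
- wedge: Loose orange wedge, 130 mm long, about 0.1 kg. Origin on its underside, +x to its nose, z up. Ramp 42 mm wide: 3 mm thick at the nose (x=+65 mm), 18 mm at x=+5, then flat to the upright step at x=-5 mm. Behind it a grip block, x=-5 to -65, 30 wide (y), 38 high, black ribs; grip at x=-42 across y from above. Sliding it in takes 1 to 12 N, more if pressed down; the step stops hard.
- spice_1: Glass spice jar with red cap, 45 mm across, 106 mm high, standing on the board near its hinge end; origin at the middle of its underside, z along its height.
- spice_2: Second such spice jar, beside the first.
- jam_jar: Jam jar, 62 mm across, 99 mm high, on the worktop behind the work; origin at the middle of its underside.
- pepper_mill: Wooden pepper mill, 58 mm across, 170 mm high, on the worktop behind the work; origin at the middle of its underside.
- used_mug: White mug with grey dots, 82 mm across, 91 mm high, on the worktop to the left; origin near the middle of its underside.
- lemon: Lemon, 83 mm long, lying at the back left; origin at its underside.
There are look-alikes about, which are no part of the job. What is shaped like the spice_1 but green or purple is not meant.

How it is judged:
By the outcome, as a careful person would: the job done as asked, in the order asked, and still so for the second after the job is handed in, with the robot touching nothing.
It also fails if it takes over 54 s, if anything falls off the work surface, if the arm or the gripper's body presses on something with over 40 N, if the wrist force passes 120 N, or if a joint passes its speed limit or range.

## Working session

There is one attempt and no reset: what is moved stays moved. The work goes in short steps, Python scripts to look and compute and a tool call to move; the robot and the scene stay as the last step left them, time stands still between calls to the robot, and variables do not carry over. Pictures are saved under pics/ and viewed, at most 10 in all, crops included, and the job is handed in when it is done.

Besides the shell and the picture viewer there is one more tool, called after "Emit:" as name([rows], argument=value, ...), one row to a line, values as JSON. arm_command: Moves the arm, as the interface text tells. Its arguments: {"type":"object","properties":{"increments":{"type":"array","items":{"type":"array","items":{"type":"number"}}}},"required":["increments"]}

```bash
mkdir -p pics
cat > h.py <<'E'
import numpy as np, cv2
from workcell import manip, optics
def shot(n,f):
    im=optics.get_image(n); cv2.imwrite('pics/'+f,im[:,:,::-1]); return im
def p2w(n,u,v,z,c=None):
    c=c or optics.calibration(n); K=np.array(c['mtx']);T=np.array(c['cam_to_world'])
    d=np.array([(u-K[0,2])/K[0,0],(v-K[1,2])/K[1,1]]);x=d.copy()
    for _ in range(20): x=d/(1+c['k1']*(x@x))
    r=T[:3,:3]@np.array([*x,1]);o=T[:3,3]
    return (o+r*(z-o[2])/r[2]).round(4)
E
python3 - <<'E'
from h import *
s=manip.state();print(s)
print(manip.pinch_z)
a=shot('scene','s0.png');b=shot('top','t0.png')
for n in('scene','top'):print(optics.calibration(n))
E
```

```text
{'t': 0.0, 'q': array([ 1.25140928e+00,  4.80802491e-01,  1.59687808e+00,  2.75858746e-07,
        1.06509690e+00, -4.66347671e-02]), 'qd': array([ 7.97604197e-05, -5.82231443e-04, -1.21113801e-03, -9.49144357e-04,
        3.38698355e-04,  1.97215666e-04]), 'joint_torque': array([ 7.71026214e-03, -9.50641966e+01, -4.30212414e+01,  3.30242810e-04,
        1.17585572e-02,  8.42670693e-05]), 'ee_pos': array([0.17497067, 0.6255788 , 0.23068986]), 'eef_rot': array([-1.07931774e-04,  1.35953845e-01,  9.90714995e-01, -5.82494168e-04]), 'ft_force': array([ 0.14194783, -0.27853176, -0.1776465 ]), 'moment': array([0.00881102, 0.05717691, 0.02225586]), 'gripper_force': 0.0, 'grip_width': 0.08537298306723388}
-0.0187
{'mtx': array([[377.27211667,   0.        , 323.51816322],
       [  0.        , 377.27211667, 196.69620405],
       [  0.        ,   0.        ,   1.        ]]), 'k1': -0.032135489186035565, 'cam_to_world': array([[ 0.60387147, -0.60770414,  0.51578574, -0.16439338],
       [-0.79707181, -0.46361827,  0.3869556 , -0.34161087],
       [ 0.00397317, -0.64478971, -0.76434968,  0.98418308],
       [ 0.        ,  0.        ,  0.        ,  1.        ]])}
{'mtx': array([[449.88264747,   0.        , 321.45071453],
       [  0.        , 449.88264747, 195.98819688],
       [  0.        ,   0.        ,   1.        ]]), 'k1': 0.013316202652989254, 'cam_to_world': array([[ 0.38992623, -0.85946454,  0.3305726 , -0.03293702],
       [-0.92079295, -0.36777041,  0.12994329, -0.06594871],
       [ 0.00989317, -0.35505722, -0.93479222,  1.49542836],
       [ 0.        ,  0.        ,  0.        ,  1.        ]])}
```

View pics/s0.png

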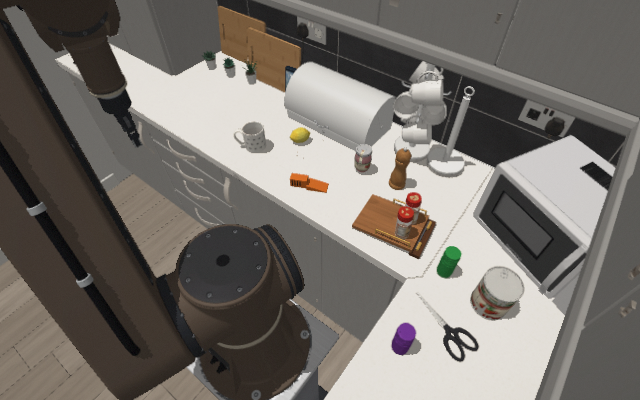

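View pics/t0.png

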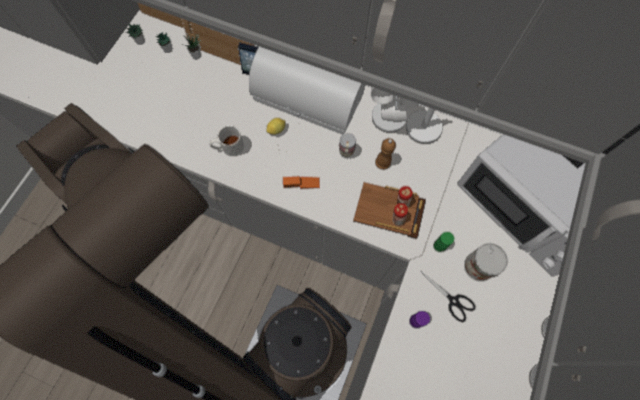

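The scene picture shows the orange wedge at (309,184), with its grip block at the left and its nose to the right. The shelf is at (395,223), and its two red-capped jars are at (413,201) and (405,220). In the top picture the wedge is at (301,183) and the shelf at (390,209).

Possible confusions:
- **Wedge:** only one thing is orange. The lemon at (300,134) is yellow.
- **Jars:** the green one at (449,262) and the purple one at (403,339) are not meant.

Next I'll check the choice in one close crop.

Run:
```python
from h import *
a=cv2.imread('pics/s0.png');b=cv2.imread('pics/t0.png')
f=lambda i,x,y,w,h:cv2.resize(i[y:y+h,x:x+w],None,fx=5,fy=5,interpolation=cv2.INTER_CUBIC)
c=np.vstack([f(b,275,165,160,80)[:, :800],np.hstack([f(a,285,165,50,40),f(a,345,185,100,40)])[:,:800]])
c=c[:600,:800];cv2.imwrite('pics/c0.png',c)
```

```text
Traceback (most recent call last):
ValueError: all the input array dimensions except for the concatenation axis must match exactly, but along dimension 1, the array at index 0 has size 800 and the array at index 1 has size 750
```

Run:
```python
from h import *
b=cv2.imread('pics/t0.png')
cv2.imwrite('pics/c0.png',cv2.resize(b[165:245,275:435],None,fx=5,fy=5,interpolation=cv2.INTER_CUBIC))
for n,u,v,z in [('top',301,183,.02),('top',285,182,.038),('top',318,183,.003),('top',390,209,.025),('scene',309,184,.02)]:print(n,u,v,p2w(n,u,v,z))
```

```text
top 301 183 [0.5057 0.225  0.02  ]
top 285 182 [0.4805 0.2745 0.038 ]
top 318 183 [0.5359 0.1723 0.003 ]
top 390 209 [ 0.5361 -0.0986  0.025 ]
scene 309 184 [0.5015 0.2207 0.02  ]
```

View pics/c0.png

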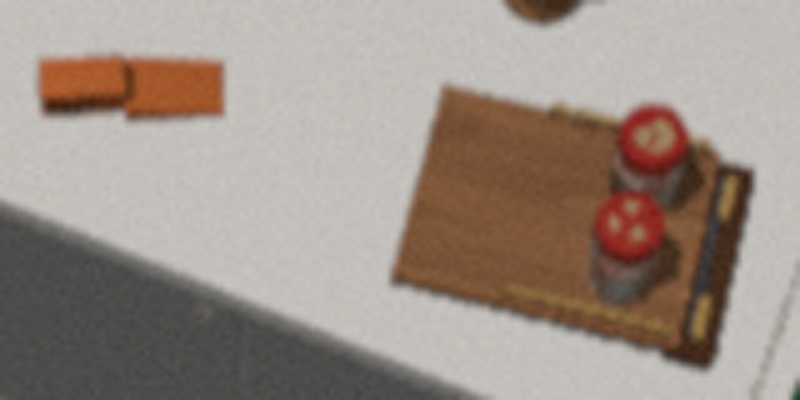

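The crop shows the wedge's block at (85,80) and its nose edge from (222,62) to (222,114). The board's low edge runs from (445,88) to (393,278). The two red-capped jars stand at the hinge end, with the dark hinge rail beyond them. This confirms the choice.

Run:
```python
from h import *
g=lambda u,v,z:p2w('top',275+u/5,165+v/5,z)[:2]
for k,u,v,z in [('nF',222,62,.003),('nN',222,114,.003),('bF',40,60,.038),('bF2',124,57,.038),('bN',42,102,.038),('bN2',125,97,.038),('L+',445,88,.021),('L-',393,278,.021),('H+',715,155,.032),('H-',680,345,.032)]:print(k,g(u,v,z))
c=optics.calibration('wrist');T=np.array(c['cam_to_world']);print(T.round(3),c['mtx'][0])
s=manip.state();from scipy.spatial.transform import Rotation as R
q=s['eef_rot'];Rt=R.from_quat([*q[1:],q[0]]).as_matrix();print(Rt.round(3));print((Rt.T@(T[:3,3]-s['ee_pos'])).round(3),(Rt.T@T[:3,:3]).round(3))
```

```text
nF [0.5579 0.1763]
nN [0.5208 0.1605]
bF [0.495  0.2889]
bF2 [0.5204 0.2355]
bN [0.4666 0.2743]
bN2 [0.4929 0.2225]
L+ [0.5947 0.02  ]
L- [0.4486 0.0021]
H+ [ 0.6169 -0.1719]
H- [ 0.4771 -0.1941]
[[ 0.27   0.92   0.285  0.103]
 [ 0.963 -0.257 -0.082  0.647]
 [-0.002  0.297 -0.955  0.374]
 [ 0.     0.     0.     1.   ]] [325.0247964    0.         318.23054094]
[[-0.963  0.269 -0.   ]
 [ 0.269  0.963 -0.001]
 [ 0.    -0.001 -1.   ]]
[ 0.075  0.001 -0.143] [[-0.    -0.955 -0.297]
 [ 1.    -0.    -0.001]
 [ 0.001 -0.297  0.955]]
```

Emit:
arm_command([
  [0.085,0,0,0,8],
  [0.085,0,0,0,8],
  [0.085,0,0,0,8],
  [0.085,0,0,0,8],
  [0.085,0,0,0,8],
])

```text
t: 0.6
ee_pos: [0.175, 0.6257, 0.2309]
eef_rot: [0.0, 0.469, 0.883, -0.0]
ft_force: [0.8, -1.2, 0.3]
grip_width: 0.0848
gripper_force: 0.0
```

Emit:
arm_command([
  [0.085,0,0,0,8],
  [0.085,0,0,0,0],
])

```text
t: 0.8
ee_pos: [0.175, 0.6258, 0.231]
eef_rot: [0.0, 0.528, 0.849, -0.0]
ft_force: [-0.5, -0.3, -0.6]
grip_width: 0.085
gripper_force: 0.0
```

Emit:
arm_command([
  [0.085,-0.03,0.008,0,0],
  [0.085,-0.04,0.01,0,0],
  [0.085,-0.042,0.011,0,0],
  [0.085,-0.042,0.011,0,0],
  [0.085,-0.042,0.011,0.01,0],
])

```text
t: 1.3
ee_pos: [0.309, 0.4722, 0.2221]
eef_rot: [0.0, 0.525, 0.851, 0.001]
ft_force: [0.8, 0.2, -0.2]
grip_width: 0.0848
gripper_force: 0.0
```

Emit:
arm_command([
  [0.085,-0.042,0.011,0.01,0],
  [0.085,-0.042,0.011,0.01,0],
  [0.085,-0.042,0.011,0.02,0],
  [0.085,-0.042,0.011,0.02,0],
  [0.085,-0.042,0.011,0.01,0],
])

```text
t: 1.8
ee_pos: [0.4507, 0.3074, 0.1499]
eef_rot: [-0.0, 0.525, 0.851, -0.001]
ft_force: [0.6, 0.6, 1.0]
grip_width: 0.0854
gripper_force: 0.0
```

Emit:
arm_command([
  [0.085,-0.03,0.008,0,0],
  [0.085,-0.02,0.005,0,0],
  [0.085,0,0,0,0],
])

```text
t: 2.1
ee_pos: [0.4858, 0.2684, 0.1511]
eef_rot: [0.0, 0.526, 0.85, -0.0]
ft_force: [-0.3, -0.1, 1.1]
grip_width: 0.085
gripper_force: 0.0
```

Run:
```python
from h import *
import pickle
s=manip.state();c=optics.calibration('wrist');pickle.dump(c,open('c1.pkl','wb'))
print(s['t'],s['ee_pos'],s['qd'].round(3));im=shot('wrist','w1.png')
```

```text
2.1 [0.48579924 0.2683909  0.15105213] [ 0.047 -0.01   0.015  0.012 -0.002  0.055]
```

View pics/w1.png

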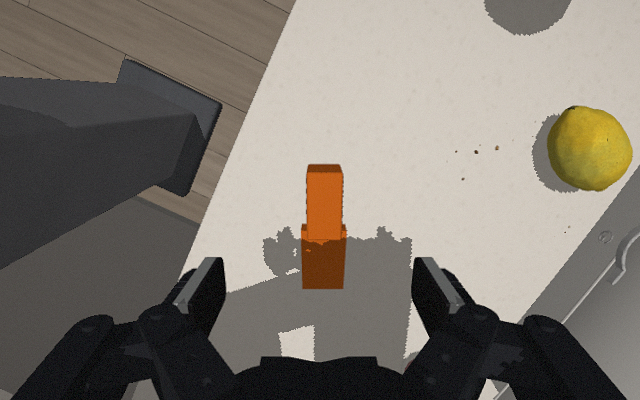

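The wrist view shows the wedge with its nose edge at the bottom, from (303,289) to (344,289). The block's top runs from (307,172) and (341,172) at the back to (306,238) and (343,238) at the step. The fingers straddle its line with room to spare.

Run:
```python
from h import *
import pickle
c=pickle.load(open('c1.pkl','rb'))
im=cv2.imread('pics/w1.png')
cv2.imwrite('pics/w1c.png',cv2.resize(im[150:300,270:370],None,fx=4,fy=4,interpolation=cv2.INTER_CUBIC))
for k,u,v,z in [('bl',307,172,.038),('br',341,172,.038),('fl',306,238,.038),('fr',343,238,.038),('nl',303,289,.003),('nr',344,289,.003)]:print(k,p2w('wrist',u,v,z,c))
```

```text
bl [0.4699 0.2823 0.038 ]
br [0.4944 0.2945 0.038 ]
fl [0.4943 0.2299 0.038 ]
fr [0.5228 0.244  0.038 ]
nl [0.5222 0.1622 0.003 ]
nr [0.56  0.181 0.003]
```

View pics/w1c.png

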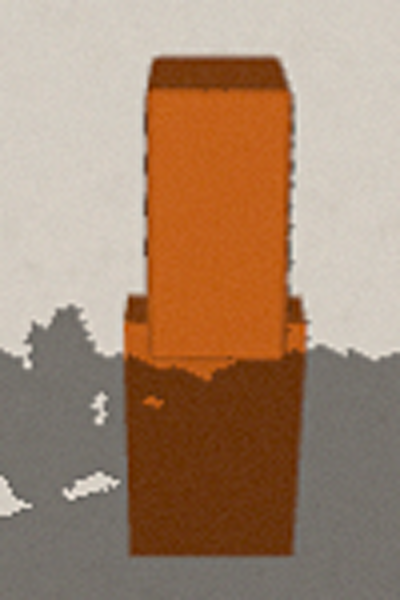

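The crop confirms the measurements: length 131 mm and nose width 42 mm, with the tool already aligned at 26.5°. Descending.

Emit:
arm_command([
  [0.085,-0.004,0.006,0.03,0],
  [0.085,0,0,0.04,0],
  [0.085,0,0,0.04,0],
  [0.085,0,0,0.02,0],
  [0.085,0,0,0.01,0],
])

```text
t: 2.65
ee_pos: [0.4896, 0.2697, 0.0094]
eef_rot: [-0.001, 0.526, 0.851, -0.001]
ft_force: [0.3, 0.3, 0.4]
grip_width: 0.0853
gripper_force: 0.0
```

Emit:
arm_command([
  [0.085,0,0,0.004,0],
  [0.085,0,0,0,0],
  [0.085,0,0,0,0],
])

```text
t: 2.95
ee_pos: [0.492, 0.2699, 0.0084]
eef_rot: [0.0, 0.527, 0.85, 0.001]
ft_force: [-0.6, -0.9, 0.1]
grip_width: 0.0851
gripper_force: 0.0
```

Emit:
arm_command([
  [0.085,-0.002,0,0.002,0],
  [0.04,0,0,0,0],
  [0.028,0,0,0,0],
  [0.02,0,0,0,0],
  [0.02,0,0,0,0],
])

```text
t: 3.45
ee_pos: [0.4924, 0.2676, 0.0056]
eef_rot: [0.0, 0.527, 0.85, 0.0]
ft_force: [-7.4, -4.8, 21.7]
grip_width: 0.0295
gripper_force: 57.7
```

Emit:
arm_command([
  [0.02,0,0,0,0],
  [0.02,0,0,0,0],
  [0.02,0,0,0,0],
])

```text
t: 3.75
ee_pos: [0.4924, 0.2676, 0.0056]
eef_rot: [0.0, 0.527, 0.85, 0.0]
ft_force: [-0.2, -1.3, 6.8]
grip_width: 0.0295
gripper_force: 59.8
```

Emit:
arm_command([
  [0.02,0,0,-0.01,0],
  [0.02,0,0,-0.03,0],
  [0.02,-0.02,-0.008,-0.03,0],
  [0.02,-0.033,-0.013,-0.03,0],
  [0.02,-0.033,-0.013,0,0],
])

```text
t: 4.25
ee_pos: [0.502, 0.1754, 0.1092]
eef_rot: [0.002, 0.527, 0.85, 0.002]
ft_force: [0.1, -0.0, -2.2]
grip_width: 0.029
gripper_force: 59.5
```

Emit:
arm_command([
  [0.02,0,0,0,6],
  [0.02,0,0,0,7],
  [0.02,0,0,0,6],
  [0.02,0,0,0,0],
  [0.02,0,0,0,0],
])

```text
t: 4.75
ee_pos: [0.5, 0.1754, 0.1056]
eef_rot: [0.0, 0.659, 0.752, 0.0]
ft_force: [0.7, -0.6, -1.4]
grip_width: 0.0292
gripper_force: 59.3
```

Run:
```python
from h import *
import pickle
s=manip.state();c=optics.calibration('wrist');pickle.dump(c,open('c2.pkl','wb'))
print(s['t'],s['ee_pos'],s['eef_rot'],s['qd'].round(3),s['ft_force'],s['moment']);im=shot('wrist','w2.png')
```

```text
4.75 [0.50002658 0.1754376  0.10562866] [5.22397893e-05 6.58948138e-01 7.52188370e-01 7.20304618e-05] [ 0.001  0.004 -0.    -0.002 -0.001 -0.004] [ 0.70632463 -0.59141023 -1.44568115] [ 0.07394407 -0.01615865 -0.08964417]
```

View pics/w2.png

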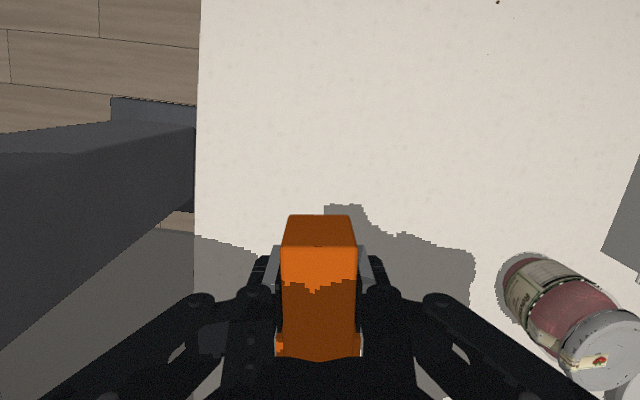

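The wrist view shows the held wedge at (318,300), aligned in the fingers. The jam jar is at the right (570,310), and the shelf is hidden below the gripper. I'll go higher and further forward to see the low edge.

Emit:
arm_command([
  [0.02,0,0,-0.03,0],
  [0.02,0,0,-0.04,0],
  [0.02,-0.03,0,-0.04,0],
  [0.02,-0.04,0,-0.005,0],
  [0.02,-0.04,0,0,0],
])

```text
t: 5.3
ee_pos: [0.5151, 0.0656, 0.2223]
eef_rot: [0.001, 0.659, 0.752, 0.001]
ft_force: [1.1, 0.3, -2.3]
grip_width: 0.0298
gripper_force: 59.8
```

Emit:
arm_command([
  [0.02,-0.03,0,0,0],
  [0.02,0,0,0,0],
  [0.02,0,0,0,0],
])

```text
t: 5.6
ee_pos: [0.5179, 0.0362, 0.2203]
eef_rot: [-0.0, 0.66, 0.751, -0.0]
ft_force: [-0.5, 0.6, -2.5]
grip_width: 0.0293
gripper_force: 59.7
```

Run:
```python
from h import *
import pickle
s=manip.state();c=optics.calibration('wrist');pickle.dump(c,open('c3.pkl','wb'))
print(s['t'],s['ee_pos'],s['eef_rot'],s['qd'].round(3));im=shot('wrist','w3.png')
```

```text
5.6 [0.51787419 0.03615797 0.2203229 ] [-1.26987455e-04  6.60133574e-01  7.51148220e-01 -2.11020289e-05] [0.029 0.003 0.001 0.004 0.002 0.015]
```

View pics/w3.png

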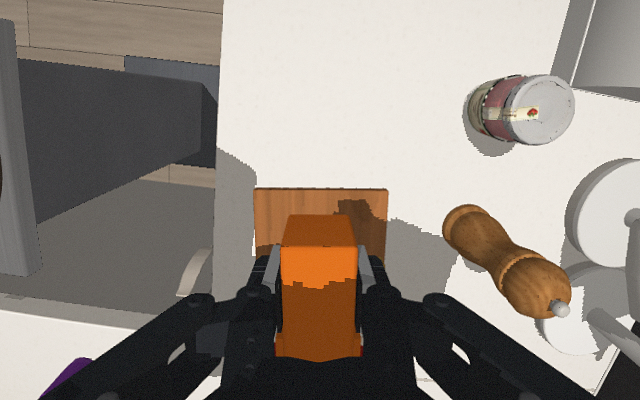

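The wrist view now shows the board's low edge from about (254,188) to (388,189), with side edges down to v≈255. The jam jar at (525,110) and the pepper mill at (505,260) are well clear.

Run:
```python
from h import *
import pickle
c=pickle.load(open('c3.pkl','rb'))
im=cv2.GaussianBlur(cv2.imread('pics/w3.png'),(0,0),1)
m=(im[:,:,2].astype(int)-im[:,:,0])   # red-blue
print([ (u,int(np.argmax(m[175:200,u]>35))+175, m[184:193,u].tolist()) for u in (260,280,320,360,382)])
for v in (192,200,210,220,230,240,250):
    r=m[v]; idx=np.where(r[235:400]>35)[0]+235
    print(v,idx[0],idx[-1])
L=p2w('wrist',254,188,.021,c);R=p2w('wrist',388,189,.021,c)
L2=p2w('wrist',254.5,240,.0246,c);R2=p2w('wrist',387,240,.0246,c)
print(L,R,np.linalg.norm(R-L),L2,R2)
```

```text
[(260, 188, [11, 12, 17, 30, 51, 74, 95, 106, 109]), (280, 188, [12, 12, 18, 30, 46, 65, 86, 100, 104]), (320, 188, [12, 12, 15, 24, 39, 63, 88, 103, 108]), (360, 189, [11, 11, 11, 15, 30, 52, 74, 90, 95]), (382, 189, [12, 13, 13, 20, 33, 53, 75, 95, 107])]
192 252 388
200 253 388
210 253 387
220 254 387
230 254 385
240 254 384
250 255 384
[0.4511 0.0104 0.021 ] [0.5968 0.0282 0.021 ] 0.1467832756140835 [ 0.4565 -0.0498  0.0246] [ 0.6063 -0.0304  0.0246]
```

Run:
```python
from h import *
import pickle
c=pickle.load(open('c3.pkl','rb'))
im=cv2.GaussianBlur(cv2.imread('pics/w3.png'),(0,0),.7).astype(int)
for v in (250,260,270,300): # block sides: saturation-like
    r=im[v,:,2]-im[v,:,0]; print(v,r[272:288].tolist(),r[350:366].tolist())
q=np.array([-.000127,.660134,.751148,0]);a,b=q[1:3]
X=np.array([a*a-b*b,2*a*b]);Y=np.array([2*a*b,b*b-a*a]);P=np.array([.51787,.03616])
T=lambda u,v,z:(lambda d:np.array([d@X,d@Y]).round(4))(p2w('wrist',u,v,z,c)[:2]-P)
print('yaw y',np.degrees(np.arctan2(Y[1],Y[0])))
for z in(.007,.021):
  A,B=T(252.5,188.6,z),T(388.2,189.3,z);print(z,A,B,(A+B)/2,B[1]-A[1],np.degrees(np.arctan2(B[0]-A[0],B[1]-A[1])))
  A,B=T(260,188.4,z),T(382,189.4,z);print('  ang',np.degrees(np.arctan2(B[0]-A[0],B[1]-A[1])))
A,B=T(253,200,.0215),T(388.2,200,.0215);print(A,B,(A+B)/2)
A,B=T(254.2,220,.0225),T(387.3,220,.0225);print(A,B,(A+B)/2)
A,B=T(281.5,247,.2527),T(357.5,247,.2527);print('block',A,B,(A+B)/2)
```

```text
250 [4, -2, -1, -1, -1, -1, 5, 50, 134, 181, 189, 189, 190, 192, 191, 191] [190, 191, 191, 190, 186, 178, 165, 124, 51, 5, -1, -1, 0, -1, 2, 14]
260 [2, 0, 0, 0, 0, -2, -3, 23, 105, 173, 189, 192, 194, 195, 193, 192] [193, 195, 195, 193, 187, 173, 151, 97, 26, -1, -1, 0, 0, -1, -1, -1]
270 [-1, 0, 0, 0, 0, -1, -1, 21, 89, 163, 185, 189, 191, 196, 194, 194] [195, 195, 196, 189, 179, 167, 137, 75, 12, -3, 0, 0, 0, -1, 0, -1]
300 [-5, -4, -2, -1, 0, 1, -1, -1, 1, 21, 74, 102, 105, 111, 111, 112] [112, 111, 109, 106, 92, 51, 7, -2, 1, 0, 1, 0, 0, -2, -2, -2]
yaw y 7.379824482699655
0.007 [-0.0214 -0.0741] [-0.0223  0.0806] [-0.02185  0.00325] 0.1547 -0.3333265663068219
  ang -0.494627535131917
0.021 [-0.0177 -0.0712] [-0.0185  0.0775] [-0.0181   0.00315] 0.1487 -0.30824600798199686
  ang -0.47208937230502107
[-0.0305 -0.0714] [-0.0306  0.0782] [-0.03055  0.0034 ]
[-0.0538 -0.0712] [-0.0538  0.0784] [-0.0538  0.0036]
block [ 0.0233 -0.0128] [0.0233 0.0158] [0.0233 0.0015]
```

Emit:
arm_command([
  [0.02,0.02,0.002,0,0],
  [0.02,0.04,0,0,0],
  [0.02,0.04,0,0,0],
  [0.02,0.01,0,0.03,0],
  [0.02,0,0,0.04,0],
])

```text
t: 6.15
ee_pos: [0.5067, 0.1494, 0.151]
eef_rot: [0.001, 0.658, 0.753, 0.002]
ft_force: [0.8, -0.7, -2.3]
grip_width: 0.0292
gripper_force: 59.7
```

Emit:
arm_command([
  [0.02,0,0,0.04,0],
  [0.02,0,0,0.04,0],
  [0.02,0,0,0.03,0],
  [0.02,0,0,0.02,0],
  [0.02,0,0,0,0],
])

```text
t: 6.65
ee_pos: [0.5037, 0.1466, 0.0179]
eef_rot: [-0.001, 0.659, 0.752, -0.002]
ft_force: [-0.2, -0.2, -0.6]
grip_width: 0.0291
gripper_force: 59.6
```

Emit:
arm_command([
  [0.02,0,0,0,0],
  [0.02,0,0,0,0],
])

```text
t: 6.85
ee_pos: [0.5065, 0.1466, 0.0215]
eef_rot: [0.0, 0.66, 0.751, 0.001]
ft_force: [-0.2, -0.1, -0.6]
grip_width: 0.029
gripper_force: 59.6
```

Emit:
arm_command([
  [0.02,0,-0.0005,0.006,0],
  [0.02,0,0,0.005,0],
  [0.02,0,0,0.003,0],
  [0.02,0,0,0,0],
  [0.02,0,0,0,0],
])

```text
t: 7.35
ee_pos: [0.5053, 0.1458, 0.0062]
eef_rot: [-0.0, 0.66, 0.751, -0.0]
ft_force: [-1.4, -0.0, -2.3]
grip_width: 0.0289
gripper_force: 59.6
```

Emit:
arm_command([
  [0.02,0,0,0.0005,0],
  [0.02,0,0,0,0],
  [0.02,0,0,0,0],
])

```text
t: 7.65
ee_pos: [0.5054, 0.1459, 0.0059]
eef_rot: [0.0, 0.66, 0.751, 0.0]
ft_force: [-0.8, -0.3, -1.1]
grip_width: 0.0292
gripper_force: 59.6
```

Run:
```python
from h import *
s=manip.state();print(s['ee_pos'],s['eef_rot'],s['ft_force'],s['moment'])
a=optics.get_image('top')[165:245,275:435,::-1];b=optics.get_image('scene')[150:270,320:445,::-1]
print(optics.get_image('wrist').shape)
f=lambda i,k:cv2.resize(i,None,fx=k,fy=k,interpolation=cv2.INTER_CUBIC)
A=f(a,5)[:, :800];cv2.imwrite('pics/t4.png',A);cv2.imwrite('pics/s4.png',f(b,5))
```

```text
[0.50543523 0.14585084 0.00587134] [4.35563549e-05 6.60198854e-01 7.51090853e-01 5.26300905e-05] [-0.81780313 -0.3010626  -1.10339534] [-0.00585573  0.01323446 -0.04515156]
(400, 640, 3)
```

View pics/s4.png

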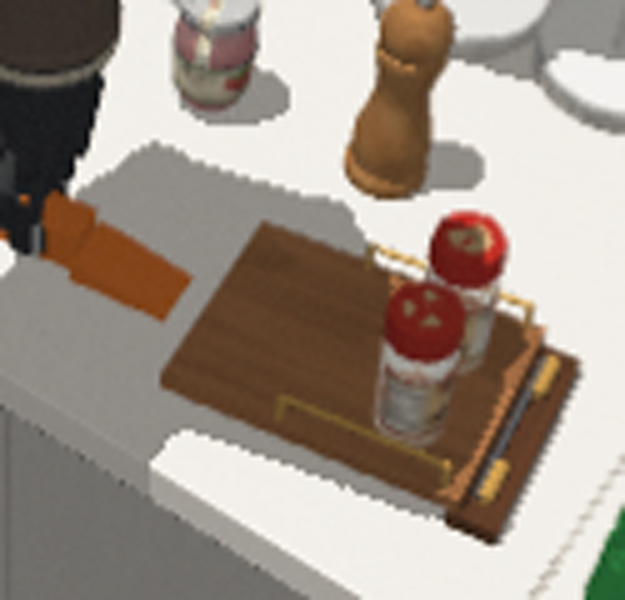

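The scene crop shows the wedge's nose corners at (190,280) and (165,320), just before the board's low edge from (265,223) to (163,380). It looks square and roughly central. I'll check this in numbers.

Run:
```python
from h import *
g=lambda u,v,z:p2w('scene',320+u/5,150+v/5,z)[:2]
N1,N2,L1,L2=g(190,281,.003),g(165,320,.003),g(265,224,.021),g(163,379,.021)
H1,H2=g(575,360,.03),g(497,543,.03)
y=np.degrees(np.arctan2(*(L1-L2)[::-1]));e=(L1-L2)/np.linalg.norm(L1-L2)
print(N1,N2,np.linalg.norm(N1-N2),L1,L2,np.linalg.norm(L1-L2),y,((N1+N2)/2-(L1+L2)/2)@e,'along',((N1+N2)/2-(L1+L2)/2))
```

```text
[0.5344 0.0387] [0.4972 0.0335] 0.03756168260341915 [0.593  0.0189] [0.4457 0.0013] 0.14834773338342583 6.813629308626971 -0.0004402831004581339 along [-0.00355  0.026  ]
```

Emit:
arm_command([
  [0.02,-0.006,0,0,0.2],
  [0.02,-0.008,0,0,0],
  [0.02,-0.008,0,0,0],
  [0.02,-0.008,0,0,0],
  [0.02,0,0,0,0],
])

```text
t: 8.3
ee_pos: [0.5093, 0.1149, 0.0058]
eef_rot: [-0.0, 0.662, 0.75, -0.0]
ft_force: [0.7, -0.0, -1.0]
grip_width: 0.0291
gripper_force: 59.6
```

Emit:
arm_command([
  [0.02,-0.006,0,0,0],
  [0.02,-0.006,0,0,0],
  [0.02,-0.006,0,0,0],
  [0.02,-0.006,0,0,0],
  [0.02,0,0,0,0],
])

```text
t: 8.8
ee_pos: [0.5122, 0.0915, 0.0058]
eef_rot: [0.0, 0.662, 0.75, -0.0]
ft_force: [-0.5, -0.4, -3.7]
grip_width: 0.0291
gripper_force: 59.5
```

Emit:
arm_command([
  [0.02,-0.004,0,0,0],
  [0.02,-0.004,0,0,0],
  [0.02,-0.004,0,0,0],
  [0.02,-0.004,0,0,0],
  [0.02,-0.004,0,0,0],
])

```text
t: 9.3
ee_pos: [0.5147, 0.0721, 0.0058]
eef_rot: [-0.0, 0.662, 0.75, -0.0]
ft_force: [0.3, 3.4, -3.0]
grip_width: 0.0294
gripper_force: 59.5
```

Emit:
arm_command([
  [0.02,-0.002,0,0,0],
  [0.02,-0.002,0,0,0],
  [0.02,-0.002,0,0,0],
  [0.02,-0.002,0,0,0],
])

```text
t: 9.7
ee_pos: [0.5156, 0.0644, 0.0058]
eef_rot: [-0.0, 0.661, 0.75, -0.0]
ft_force: [-0.0, 3.5, -3.8]
grip_width: 0.0292
gripper_force: 59.5
```

Emit:
arm_command([
  [0.02,-0.001,0,0,0],
  [0.02,-0.001,0,0,0],
])

```text
t: 9.9
ee_pos: [0.5159, 0.0624, 0.0058]
eef_rot: [0.0, 0.661, 0.75, -0.0]
ft_force: [-0.5, 1.4, -3.5]
grip_width: 0.0295
gripper_force: 59.5
```

Emit:
arm_command([
  [0.02,-0.001,0,0,0],
  [0.02,-0.001,0,0,0],
])

```text
t: 10.1
ee_pos: [0.5161, 0.0604, 0.0058]
eef_rot: [0.0, 0.661, 0.75, -0.0]
ft_force: [-0.9, 3.1, -4.1]
grip_width: 0.0292
gripper_force: 59.5
```

Emit:
arm_command([
  [0.02,-0.001,0,0,0],
  [0.02,-0.001,0,0,0],
])

```text
t: 10.3
ee_pos: [0.5164, 0.0585, 0.0058]
eef_rot: [-0.0, 0.662, 0.75, -0.0]
ft_force: [0.0, 1.6, -3.1]
grip_width: 0.0292
gripper_force: 59.5
```

Emit:
arm_command([
  [0.02,-0.0005,0,0,0],
  [0.02,-0.0005,0,0,0],
])

```text
t: 10.5
ee_pos: [0.5165, 0.0575, 0.0058]
eef_rot: [0.0, 0.662, 0.75, 0.0]
ft_force: [0.9, 1.2, -3.8]
grip_width: 0.0292
gripper_force: 59.5
```

Emit:
arm_command([
  [0.02,-0.0005,0,0,0],
  [0.02,-0.0005,0,0,0],
])

```text
t: 10.7
ee_pos: [0.5166, 0.0565, 0.0058]
eef_rot: [-0.0, 0.661, 0.75, -0.0]
ft_force: [-0.3, 1.0, -2.9]
grip_width: 0.0293
gripper_force: 59.5
```

Emit:
arm_command([
  [0.02,-0.0005,0,0,0],
  [0.02,-0.0005,0,0,0],
])

```text
t: 10.9
ee_pos: [0.5168, 0.0555, 0.0058]
eef_rot: [-0.0, 0.662, 0.75, -0.0]
ft_force: [0.2, 2.4, -3.2]
grip_width: 0.0293
gripper_force: 59.5
```

Emit:
arm_command([
  [0.02,-0.0005,0,0,0],
  [0.02,-0.0005,0,0,0],
])

```text
t: 11.1
ee_pos: [0.5169, 0.0545, 0.0058]
eef_rot: [-0.0, 0.662, 0.75, -0.0]
ft_force: [0.2, 1.1, -3.5]
grip_width: 0.0292
gripper_force: 59.5
```

Emit:
arm_command([
  [0.02,-0.0004,0,0,0],
  [0.02,-0.0004,0,0,0],
])

```text
t: 11.3
ee_pos: [0.517, 0.0537, 0.0058]
eef_rot: [0.0, 0.662, 0.75, -0.0]
ft_force: [-1.6, 1.8, -4.0]
grip_width: 0.0291
gripper_force: 59.5
```

Emit:
arm_command([
  [0.02,-0.0004,0,0,0],
  [0.02,-0.0004,0,0,0],
])

```text
t: 11.5
ee_pos: [0.5171, 0.053, 0.0058]
eef_rot: [-0.0, 0.662, 0.75, 0.0]
ft_force: [-0.4, 9.3, -2.6]
grip_width: 0.0292
gripper_force: 59.3
```

Emit:
arm_command([
  [0.02,0,0,0,0],
  [0.02,0,0,0,0],
])

```text
t: 11.7
ee_pos: [0.517, 0.0531, 0.0058]
eef_rot: [-0.0, 0.661, 0.75, 0.0]
ft_force: [-1.1, 4.6, -2.8]
grip_width: 0.0289
gripper_force: 59.3
```

Emit:
arm_command([
  [0.02,-0.0002,0,0,0],
  [0.02,0,0,0,0],
])

```text
t: 11.9
ee_pos: [0.517, 0.0531, 0.0058]
eef_rot: [-0.0, 0.662, 0.75, 0.0]
ft_force: [-0.5, 8.2, -3.8]
grip_width: 0.0291
gripper_force: 59.3
```

Emit:
arm_command([
  [0.02,-0.0002,0,0,0],
  [0.02,0,0,0,0],
  [0.02,0,0,0,0],
])

```text
t: 12.2
ee_pos: [0.517, 0.053, 0.0058]
eef_rot: [-0.0, 0.661, 0.75, 0.0]
ft_force: [-0.7, 10.4, -4.0]
grip_width: 0.0293
gripper_force: 59.3
```

Emit:
arm_command([
  [0.02,0,0,0,0],
  [0.02,0,0,0,0],
])

```text
t: 12.4
ee_pos: [0.517, 0.053, 0.0058]
eef_rot: [-0.0, 0.661, 0.75, 0.0]
ft_force: [-0.9, 10.3, -3.5]
grip_width: 0.0295
gripper_force: 59.3
```

Emit:
arm_command([
  [0.02,-0.0002,0,0,0],
  [0.02,0,0,0,0],
  [0.02,0,0,0,0],
])

```text
t: 12.7
ee_pos: [0.517, 0.053, 0.0058]
eef_rot: [-0.0, 0.661, 0.75, 0.0]
ft_force: [-1.5, 14.2, -2.8]
grip_width: 0.0294
gripper_force: 59.3
```

Emit:
arm_command([
  [0.02,0,0,0,0],
  [0.02,0,0,0,0],
  [0.02,0,0,0,0],
  [0.02,0,0,0,0],
  [0.02,0,0,0,0],
])

```text
t: 13.2
ee_pos: [0.517, 0.053, 0.0058]
eef_rot: [-0.0, 0.661, 0.75, 0.0]
ft_force: [-1.6, 13.7, -1.9]
grip_width: 0.0293
gripper_force: 59.3
```

Emit:
arm_command([
  [0.02,0,0,0,0],
  [0.02,0,0,0,0],
  [0.035,0,0,0,0],
  [0.045,0,0,0,0],
  [0.06,0,0,0,0],
])

```text
t: 13.7
ee_pos: [0.5174, 0.0522, 0.0059]
eef_rot: [0.0, 0.662, 0.75, 0.0]
ft_force: [0.3, -0.1, 0.1]
grip_width: 0.058
gripper_force: 0.0
```

Emit:
arm_command([
  [0.07,0,0,0,0],
  [0.07,0,0,0,0],
  [0.07,0,0,-0.005,0],
  [0.07,0,0,-0.02,0],
  [0.07,0,0,-0.03,0],
])

```text
t: 14.2
ee_pos: [0.5161, 0.0523, 0.0606]
eef_rot: [-0.001, 0.662, 0.75, -0.001]
ft_force: [0.6, -0.1, -0.0]
grip_width: 0.0703
gripper_force: 0.0
```

Emit:
arm_command([
  [0.07,0,0,-0.04,0],
  [0.07,0,0,-0.04,0],
  [0.07,0.03,0,-0.03,0],
  [0.07,0.02,0,0,0],
  [0.07,0,0,0,0],
])

```text
t: 14.7
ee_pos: [0.5111, 0.1037, 0.1723]
eef_rot: [0.001, 0.661, 0.75, 0.001]
ft_force: [0.1, -0.3, -0.7]
grip_width: 0.0703
gripper_force: 0.0
```

Run:
```python
from h import *
s=manip.state();print(s['t'],s['ee_pos'],s['ft_force'],s['grip_width'])
b=optics.get_image('scene')[150:270,320:445,::-1]
w=shot('wrist','w5.png')[:,:,::-1]
f=lambda i,k:cv2.resize(i,None,fx=k,fy=k,interpolation=cv2.INTER_CUBIC)
B=cv2.resize(b,(417,400),interpolation=cv2.INTER_CUBIC)
cv2.imwrite('pics/end.png',np.hstack([B,w[:,130:510]])[:,:800])
```

```text
14.7 [0.51112833 0.10374285 0.17229749] [ 0.057394   -0.28199792 -0.6857665 ] 0.070292401431451
```

View pics/end.png

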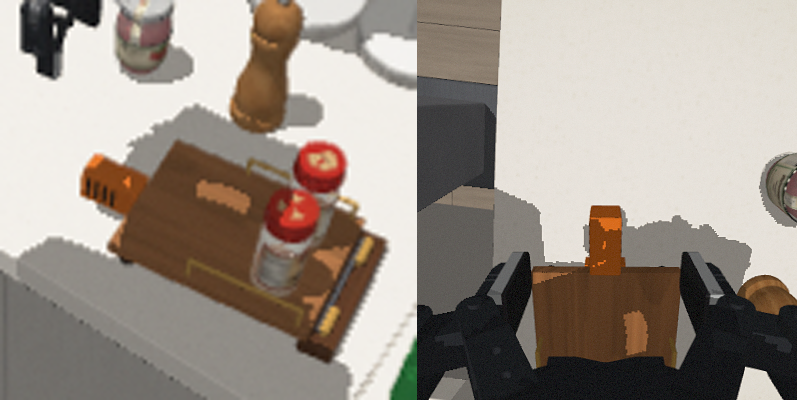

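The picture shows the board level on the wedge, with the step against its end. The block is centred at u≈606 between the board's corners at 531 and 681. The jars are standing and the gripper is clear.

```bash
python3 -c "
from workcell import manip
print(manip.finish_job())"
```

```text
the job is handed in; nothing more can be done
None
```

The wedge is in square and central under the low edge, its step held against the board's end at about 14 N (sliding took about 2 N) and then released; the board looks level, the jars are standing, and I handed the job in at about 15 s; no verdict came back.

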